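Hold a bulldog clip open over the glaze test card

TASK

Take the steel bulldog clip off the rim of the tool tub by its two handles, bring it to the upright glaze test card and hold it there squeezed wide open, about the middle of the card's top edge: one jaw well down on each side of the card, in line with the edge and touching it nowhere, so that I can slide a firing note in beside the card. Finish while still holding the clip open in the air like that: do not let it close on the card or put it down. Do not bump the card, push the tub about or disturb the pots and the jar.

Things in the scene. Friction and masses are not known exactly. Their poses are not given: they have to be found in the camera images.
- clip: Steel bulldog (letter) clip, 65 g, 66 mm tall, jaws 60 mm wide, parked jaws down on the tub's wall. The body is its +x half; origin on the pivot, mid width. Parked: x square to the wall (jaws open, handles squeeze along x), y along pivot and wall, z up. Lips end 28 mm below the pivot, with 22 mm of free throat. Squeezed evenly, this frame leans by half the joint angle: see the two lips.
- clip_jaw (a joint): Angle of the clip's other half about the pivot (rad), growing as it opens: 0 parked on the 5 mm wall, -0.17 closed on nothing, 0.55 fully open (stop; lips gape 20 mm). Lip gap is about 5 mm + 28 mm x angle. The spring takes 5 N on each handle end when parked, 10 N fully open.
- handle_a (a point): Middle of the rolled handle end of the body's own (+x) half: a rod of 4 mm diameter, 30 mm long along y, parked at x = 22 mm, 36 mm above the pivot. The two rods are the widest part of the clip: 48 mm over their outsides when parked, 27 mm when fully open. Squeeze the clip here.
- handle_b (a point): The same on the other half (parked at x = -22 mm).
- lip_a (a point): Middle of the lower inner edge of the jaw lip of the body's own half (the +x half). Lip plates are 2 mm thick (outward), 60 mm wide.
- lip_b (a point): The same on the other (-x) half.
- tub: Open dark plastic tool tub, 130 (x) x 200 (y) x 85 mm high, walls 5 mm, about 1.3 kg, loose, a few tools low inside; origin at the centre of its underside, z up. The clip sits on the +x wall (mid-wall at x = 62.5 mm), lips 12 mm below the rim, at most 50 mm from the wall's middle, its axes parallel to the tub's.
- stand: Glaze test card upright in a slotted wooden foot, loose, about 0.75 kg in all. Foot 70 (x) x 236 (y) x 34 mm. Stiff greyish card 3 mm thick (x), 210 mm wide (y), top edge 164 mm above the table; small glazed chips, 4 mm proud, on both faces, none in the top 40 mm. Origin: centre of the foot's underside; x square to the card, y along its top edge, z up.
- card_top (a point): Middle of the card's top edge, axes as stand.
- vase: Clay cylinder vase, 60 mm across, 100 mm tall, a bystander; origin at the centre of its underside.
- pinch_pot: Small clay bowl, 90 mm across, 42 mm tall, a bystander; origin at the centre of its underside.
- glaze_jar: White plastic glaze jar, 68 mm across, 85 mm tall, a bystander; origin at the centre of its underside.
Not all that is in view belongs to the job. Leave any blue look-alike of the clip alone.

How it is judged:
On the way:
1. the clip is held by the fingers, lifted clear of the tub (z of each of lip_a, lip_b in the frame of tub above 0.1 m and contact force between the fingers and clip above 2 N and contact force between clip and tub below 0.05 N), for 0.2 s.
At the end, for the whole second after the job is handed in: Fingers on both handles; clip gapes at least 0.3 rad (13 mm), its lips one each side of the card, 5 mm or more below the top edge, within 25 mm of its middle, in line within 0.2 rad, not touching the card; stand upright, within 15 mm of its start (value of joint clip_jaw above 0.3 rad and z of each of lip_a, lip_b in the frame of card_top below -0.005 m and ((x of lip_a in the frame of card_top above 0.0025 m and x of lip_b in the frame of card_top below -0.0025 m) or (x of lip_b in the frame of card_top above 0.0025 m and x of lip_a in the frame of card_top below -0.0025 m)) and y of lip_a in the frame of card_top between -0.025 and 0.025 m and y of lip_b in the frame of card_top between -0.025 and 0.025 m and angle between the y axis of clip and the y axis of card_top, either way round below 0.2 rad and contact force between the fingers and clip above 4 N and contact force between the fingers and clip_jaw above 2 N and contact force between clip and stand below 0.3 N and linear speed of clip below 0.03 m/s and distance of stand from where it was at the start of the episode below 0.015 m and angle between stand's own z axis and vertical below 0.05 rad); the arm keeps its last pose, push and grip.
It fails at once if the clip bites or presses on the card or its stand (over 5 N) (contact force between clip and stand above 5 N).
It fails at once if the card stand is knocked (moved 15 mm or tipped) (distance of stand from where it was at the start of the episode above 0.015 m or angle between stand's own z axis and vertical above 0.15 rad).
It fails at once if the tub is pushed about (40 mm) or tipped (distance of tub from where it was at the start of the episode above 0.04 m or angle between tub's own z axis and vertical above 0.2 rad).
It fails at once if the clip is dropped or put down (height (world z) of clip below 0.06 m).
It fails at once if a pot or the jar is disturbed (moved 20 mm) (distance of any of vase, pinch_pot, glaze_jar from where it was at the start of the episode above 0.02 m).
It also fails if it takes over 48 s, if anything falls off the work surface, if the arm or the gripper's body presses on something with over 40 N, if the wrist force passes 120 N, or if a joint passes its speed limit or range.

ROBOT

A 7-joint arm with a two-finger parallel gripper is mounted at the origin on the work surface. World frame = base frame: x ahead of the robot, y to its left, z up, the work surface at z = 0. Lengths are in m, angles in rad, forces in N, time in s.
With the tool pointing down it reaches from about 0.425 to 0.825 m from the base axis. Payload 3.6 kg.
Tool frame: the origin (TCP) lies midway between the tips of the shut fingers; the grasp point (between the pads) lies pinch_z behind it (pinch_z is the distance from the TCP to the grasp point, in m); z points along the fingers, y is the line along which they close (so a half turn about z gives the same grasp; the last joint's range is limited). The gripper opens to 93 mm and grips with 3 to 60 N. Pads are 15 mm wide; open, the fingers measure 128 mm over their backs; the gripper's body (75 mm by 188 mm) begins 65 mm behind the grasp point.
Start: joints at [1.244, 0.615, -0.013, 1.423, 0.008, 1.103, -0.04], TCP at [0.192, -0.621, 0.219] pointing down, gripper open.
Joint ranges: [-3.12, 3.12], [-0.3, 2.06], [-1.34, 1.32], [0.26, 2.42], [-1.36, 4.5], [0.01, 1.98], [-2.84, 2.84]. Speed limits (rad/s): [2.79, 2.79, 3.14, 3.14, 3.14, 3.14, 3.14].

INTERFACE

Orientations are given as a unit quaternion [w, x, y, z].
In Python, from rig import * gives the robot as it stands. Calls block until the motion is done:
- move_to(position, orientation): joint-space move of the TCP to a pose.
- servo_line(position, attitude=None, vel=0.15, f_stop=None): straight line of the TCP; attitude=None keeps the orientation; vel is the mean speed in m/s. With f_stop (N) it stops when the force on the tool has changed by that much, and returns True; else False.
- movej(angles): joint-space move.
- set_gripper(opening, squeeze=None): opening from 0.0 (shut) to 1.0 (fully open); squeeze is the grip in N (None keeps the last); returns when the fingers have stopped.
- pause(seconds).
- inverse_kinematics(position, orientation): joint angles nearest the present ones, or None.
- get_state(): the state.
- camera(name): name is "scene" or "top"; returns a dict with "pixels" (480x640x3 uint8, red, green, blue), "intrinsics" (3x3 intrinsics, pixels), "camera_from_world" (4x4, takes a point from world to camera coordinates). Camera axes: x right, y up, looking along -z (the intrinsics and any distortion apply to the point x, -y, -z); pixel columns grow to the right and rows downward; lengths in m; the calibration is good to about 2 mm. A picture is of the moment at which its call begins. There is no depth.
A pose or a line that the arm cannot do raises IKError and nothing moves.
- sign_off(): hands the job in; it is judged then, once.
The state is a dict: "t": time; "q": joint angles; "qvel": joint speeds; "effort": joint torques, N m; "ee_pos": TCP position; "tool_rot": TCP orientation; "ft_force": force on the tool from outside, world axes, zero at the start; "torque": the same for the moment, N m; "gripper_width": opening from 0.0 (shut) to 1.0 (fully open); "grip_force": force on a finger pad.
Only numpy, scipy, OpenCV 4.12 (cv2) and the standard library are available. Lean on these libraries where they do the work, as an engineer would, in place of code of your own. Each camera call takes 0.05 s, during which the arm holds its last target. There are 200 camera calls.

## Working session

There is one attempt and no reset: what is moved stays moved. The work goes in short steps, each a Python script; the robot and the scene stay as the last script left them, time stands still between calls to the robot, and variables do not carry over. Pictures are saved under pics/ and viewed, at most 10 in all, crops included, and the job is handed in when it is done.

```bash
ls; mkdir -p pics
python3 - <<'E'
from rig import *
import cv2,numpy as np
for n in("scene","top"):
    c=camera(n); cv2.imwrite(f"pics/{n}0.png",c["pixels"][:,:,::-1]); print(n,np.round(c["intrinsics"],1).tolist(),np.round(c["camera_from_world"],4).tolist(),[k for k in c])
s=get_state(); print(s); 
try: print(pinch_z)
except Exception as e: print(e)
E
```

```text
pics
scene [[446.6, 0.0, 313.8], [0.0, 446.6, 233.3], [0.0, 0.0, 1.0]] [[-0.3132, 0.9496, 0.0148, 0.2235], [-0.7621, -0.2606, 0.5926, 0.3988], [0.5666, 0.1743, 0.8053, -1.2096], [0.0, 0.0, 0.0, 1.0]] ['pixels', 'intrinsics', 'camera_from_world']
top [[537.1, 0.0, 324.1], [0.0, 537.1, 230.0], [0.0, 0.0, 1.0]] [[-0.0148, -0.9992, 0.0366, -0.0198], [0.9983, -0.0127, 0.0565, -0.6468], [-0.056, 0.0374, 0.9977, -1.0455], [0.0, 0.0, 0.0, 1.0]] ['pixels', 'intrinsics', 'camera_from_world']
{'t': 0.1, 'q': array([ 1.24450517,  0.61580399, -0.01259715,  1.42468765,  0.00803715,
        1.10341037, -0.04038997]), 'qvel': array([ 0.00025277, -0.00138805, -0.00122697, -0.00204085, -0.00128508,
       -0.00039214, -0.00047117]), 'effort': array([ 9.57289085e-04, -4.60042012e+01,  2.10137414e-01, -1.66244334e+01,
       -6.11817185e-02,  1.69477175e-02,  9.50292065e-05]), 'ee_pos': array([ 0.191772  , -0.62034049,  0.21762597]), 'tool_rot': array([-1.11920122e-03,  9.88783735e-01,  1.49350080e-01, -1.59975180e-04]), 'ft_force': array([ 0.38267992, -0.01200811, -0.27901638]), 'torque': array([-0.04466138,  0.02670321,  0.01378875]), 'grip_force': 0.0, 'gripper_width': 0.9976012683563886}
0.0188
```

View pics/scene0.png

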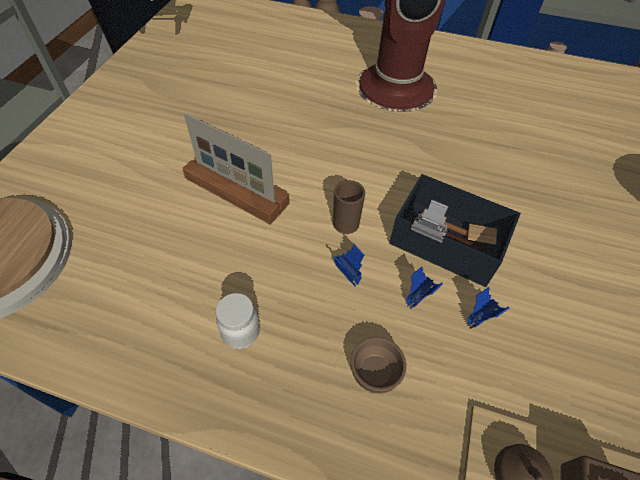

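View pics/top0.png

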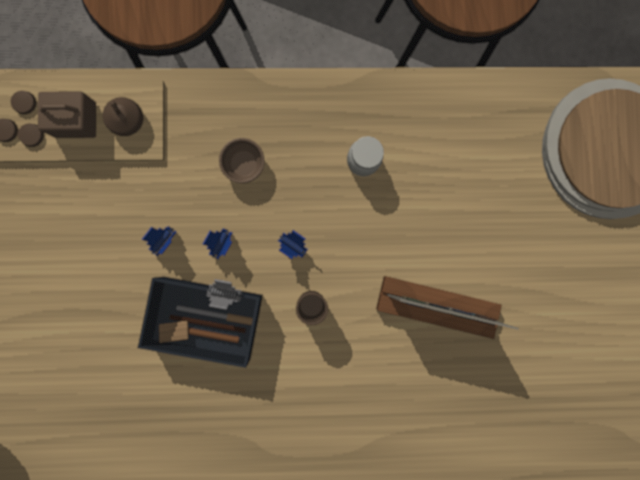

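Candidates for the clip: the steel one on the tub wall at top (224,293) / scene (432,222). The blue look-alikes are at top (159,239), (219,242), (292,244). I choose the steel one, since it sits on the tub rim. The card's top edge runs about scene (186,117)-(271,156). Next is one close crop to check.

Run:
```python
import cv2,numpy as np
t=cv2.imread("pics/top0.png");s=cv2.imread("pics/scene0.png")
def cr(im,x,y,w,h): return cv2.resize(im[y:y+h,x:x+w],(400,300),interpolation=cv2.INTER_CUBIC)
a=cr(t,184,264,80,60);b=cr(s,392,184,80,60);c=cr(t,370,260,160,120);d=cr(s,170,105,140,105)
cv2.imwrite("pics/c1.png",np.vstack([np.hstack([a,b]),np.hstack([c,d])]))
```

```text
(no output)
```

View pics/c1.png

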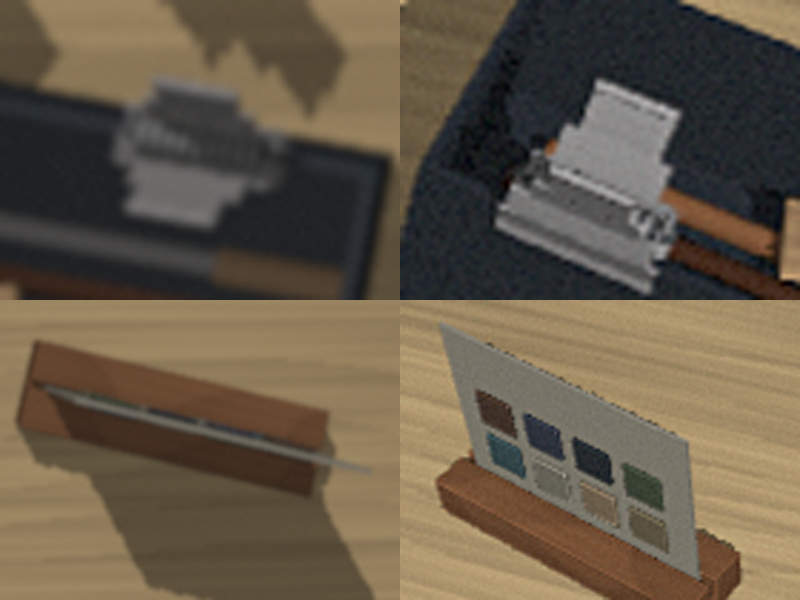

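The crop confirms the steel clip. In the top view its far handle's outer edge runs (214.4,279.6)-(232,282.6) and the near one's (209.4,306.6)-(226.6,309.4). In the scene view the back handle's rod is at (431.4,200)-(448.4,206.4). The card's top corners are at scene (184,113), (271.2,154.4) and top (390,296.4), (518.8,328).

```bash
cat > h.py <<'E'
from rig import *
import cv2,numpy as np
from scipy.optimize import least_squares
from scipy.spatial.transform import Rotation as R
CAL={}
def cal(n):
    if n not in CAL: CAL[n]=camera(n)
    return CAL[n]
def proj(n,P):
    c=cal(n);P=np.atleast_2d(P);q=P@c["camera_from_world"][:3,:3].T+c["camera_from_world"][:3,3]
    q=np.c_[q[:,0],-q[:,1],-q[:,2]]@c["intrinsics"].T
    return q[:,:2]/q[:,2:]
def tf(p,L): # planar pose x,y,yaw ; local pts
    L=np.array(L,float);c,s=np.cos(p[2]),np.sin(p[2])
    return np.c_[p[0]+c*L[:,0]-s*L[:,1],p[1]+s*L[:,0]+c*L[:,1],L[:,2]]
def fit(obs,p0):
    f=lambda p:np.concatenate([(proj(n,tf(p,[l]))-u).ravel() for n,l,u in obs])
    r=least_squares(f,p0);print("pose",np.round(r.x,4),"res px",np.round(r.fun.reshape(-1,2),1).tolist());return r.x
def quat(yaw): # tool down, tool y at world angle yaw
    y=np.array([np.cos(yaw),np.sin(yaw),0]);z=np.array([0,0,-1.]);x=np.cross(y,z)
    q=R.from_matrix(np.c_[x,y,z]).as_quat();return [q[3],q[0],q[1],q[2]]
E
python3 - <<'E'
from h import *
# clip, origin below pivot, local z = world height
clip=fit([("top",(.024,.015,.137),(214.4,279.6)),("top",(.024,-.015,.137),(232,282.6)),
 ("top",(-.024,.015,.137),(209.4,306.6)),("top",(-.024,-.015,.137),(226.6,309.4)),
 ("scene",(-.022,-.015,.139),(431.4,200)),("scene",(-.022,.015,.139),(448.4,206.4))],[.6,.2,0])
tub=fit([("top",(.065,.1,.085),(152,278)),("top",(.065,-.1,.085),(262,295)),("top",(-.065,-.1,.085),(247,366)),("top",(-.065,.1,.085),(138,348)),
 ("scene",(-.065,-.1,.085),(421,176)),("scene",(-.065,.1,.085),(520,213))],[.5,.2,0])
card=fit([("scene",(0,-.105,.164),(184,113)),("scene",(0,.105,.164),(271.2,154.4)),("top",(0,.105,.164),(390,296.4)),("top",(0,-.105,.164),(518.8,328))],[.5,-.2,0])
d=clip[:2]-tub[:2];c,s=np.cos(tub[2]),np.sin(tub[2]);print("clip in tub",c*d[0]+s*d[1],-s*d[0]+c*d[1])
for p in(clip,card):
  for dy in(0,np.pi):
    for z in (.118,.3):print(np.round(inverse_kinematics([p[0],p[1],z],quat(p[2]+dy)),2) if inverse_kinematics([p[0],p[1],z],quat(p[2]+dy)) is not None else None)
E
```

```text
pose [ 0.5296  0.1574 -0.1929] res px [[0.2, -0.0], [-0.4, 0.0], [-0.1, 0.3], [-0.2, 0.6], [-0.1, 0.4], [-0.8, 0.6]]
pose [ 0.4783  0.2037 -0.1872] res px [[-0.1, -0.9], [-2.0, 0.7], [0.2, 0.4], [0.1, -0.0], [-1.4, -0.9], [-0.5, 0.5]]
pose [ 0.493  -0.2471 -0.253 ] res px [[1.3, 2.2], [1.3, 2.7], [6.7, 2.3], [-3.6, -0.5]]
clip in tub 0.059057093266159565 -0.035960274860985665
[ 0.03  0.65 -0.57  1.82  0.46  0.81 -0.96]
[ 0.17  0.48 -0.78  1.57  0.35  1.24 -0.87]
[ 0.32  0.87 -1.15  1.81  0.9   1.1   1.78]
[ 0.34  0.61 -1.15  1.56  0.56  1.34  2.07]
[ 0.61  0.6  -0.28  1.82  0.23  0.75 -0.05]
[ 0.66  0.41 -0.36  1.58  0.15  1.18  0.02]
[ 0.1   0.63  0.51  1.84 -0.42  0.78 -2.56]
[ 0.12  0.41  0.46  1.59 -0.19  1.18 -2.77]
```

Run:
```python
from h import *
c=[.5296,.1574];Q=quat(-.19)
s=get_state();servo_line([*s['ee_pos'][:2],.31],vel=.25)
move_to([*c,.28],Q);print(get_state()['t'])
servo_line([*c,.121],vel=.12,f_stop=8)
s=get_state();print(s['t'],s['ee_pos'],s['ft_force'])
set_gripper(0.27,25)
s=get_state();print(s['t'],s['gripper_width'],s['grip_force'],s['ft_force'])
cv2.imwrite("pics/g_s.png",cv2.resize(camera("scene")["pixels"][150:270,350:510,::-1],(800,600),interpolation=cv2.INTER_CUBIC))
```

```text
3.6917
5.1667 [0.53007608 0.15773638 0.12172628] [0.15711625 0.0013961  0.75591716]
6.3083 0.2764131199201847 15.602923929691315 [-0.55756844  0.60250351 -0.73255878]
```

View pics/g_s.png

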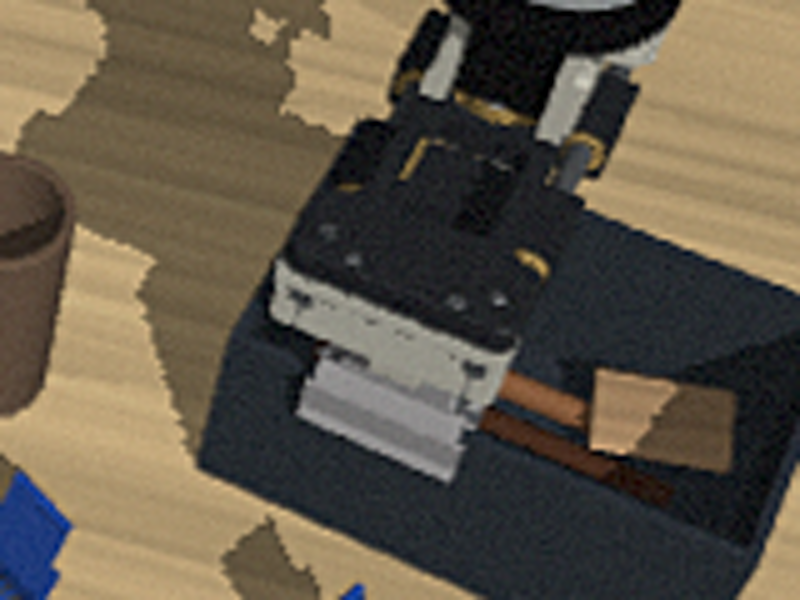

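The gripper sits over the clip. Its width of 26 mm matches a fully squeezed clip, and the front jaw shows about px (400,400). Next I lift it and carry it above the card.

Run:
```python
from h import *
set_gripper(0.2,25)
s=get_state();print(s['gripper_width'],s['grip_force'])
servo_line([.530,.1577,.29],vel=.1); pause(.3)
s=get_state();print(s['t'],s['gripper_width'],s['grip_force'],s['ft_force'])
A=[("scene",(0,-.105,.164),(184,113)),("scene",(0,.105,.164),(271.2,154.4))];B=[("top",(0,-.105,.164),(518.8,328))]
fit(A,[.5,-.2,-.25]);card=fit(A+B,[.5,-.2,-.25])
servo_line([card[0],card[1],.29],quat(card[2]),vel=.15);pause(.3)
s=get_state();print(s['t'],s['ee_pos'],s['gripper_width'])
t=camera("top")["pixels"][:,:,::-1];c=camera("scene")["pixels"][:,:,::-1]
cv2.imwrite("pics/t2.png",t);cv2.imwrite("pics/s2.png",c)
a=cv2.resize(c[60:240,140:320],(600,600),interpolation=cv2.INTER_CUBIC);cv2.imwrite("pics/s2c.png",a)
t0=cv2.imread("pics/top0.png")
cv2.imwrite("pics/t2c.png",np.vstack([cv2.resize(t0[270:345,370:530],(640,300),interpolation=cv2.INTER_CUBIC),cv2.resize(t[270:345,370:530],(640,300),interpolation=cv2.INTER_CUBIC)]))
```

```text
0.27305222072924384 24.972867965698242
8.7167 0.2732891821355178 24.972809851169586 [0.36847571 0.42988922 0.58669585]
pose [ 0.4877 -0.2521 -0.2482] res px [[0.1, 0.1], [-0.1, -0.1]]
pose [ 0.4891 -0.2522 -0.2363] res px [[-0.7, 0.9], [0.0, 0.0], [-0.4, 0.8]]
12.0167 [ 0.48911554 -0.25208862  0.29001261] 0.2748725196683356
```

View pics/s2c.png

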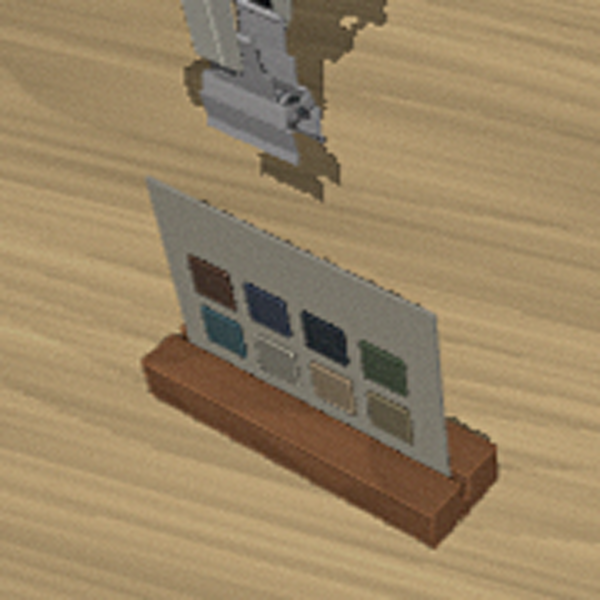

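View pics/t2c.png

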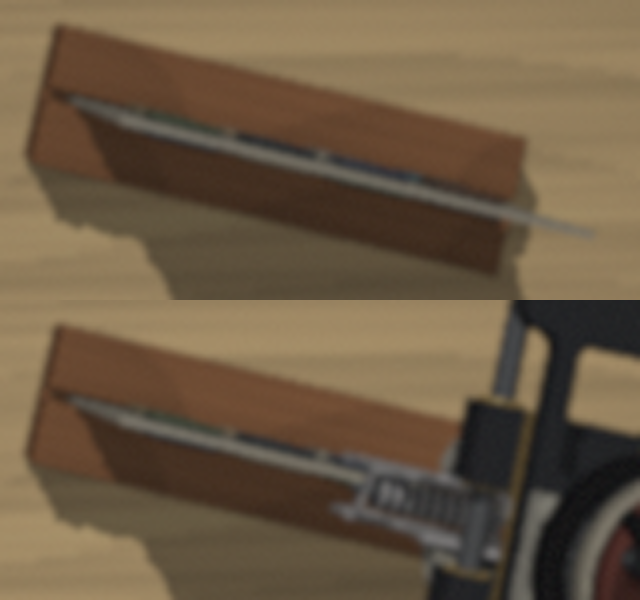

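The clip hangs open above the card. In the scene view the front lip's lower edge runs (201.5,93.6)-(229.1,108.9). In the top view the lips' left ends are at (455,308.7) and (453.7,323). The foot's corners in the top view are (383.8,276.3), (501.3,304.5), (494.5,338.3) and (377,309.5). I fit the card and the clip together.

Run:
```python
from h import *
S=[("scene",(0,-.105,.164),(184,113)),("scene",(0,.105,.164),(271.2,154.4))];T=[("top",(0,-.105,.164),(518.8,328)),
("top",(.035,.118,.034),(383.8,276.3)),("top",(.035,-.118,.034),(501.3,304.5)),("top",(-.035,-.118,.034),(494.5,338.3)),("top",(-.035,.118,.034),(377,309.5))]
p0=[.49,-.25,-.24]
fit(T[1:],p0);card=fit(S+T,p0)
# card line centre in top view: crop px (400,190)->(470,317.5)
for u in [(432.5,-1),(470,-1)]:
    ys=np.linspace(-.1,.1,2001);P=proj("top",tf(card,[(0,y,.164) for y in ys]));i=np.argmin(abs(P[:,0]-u[0]));print("pred card row at col",u[0],P[i])
def f(v):
    r=[]
    for n,l,u in [("scene",(.012,-.03,0),(201.5,93.6)),("scene",(.012,.03,0),(229.1,108.9)),("top",(.012,.03,0),(455,308.7)),("top",(-.012,.03,0),(453.7,323))]:
        P=tf(v[:3],[l]);P[:,2]+=v[3];r.append((proj(n,P)-u).ravel())
    return np.concatenate(r)
r=least_squares(f,[.49,-.25,-.24,.24]);print("clip",np.round(r.x,4),np.round(r.fun.reshape(-1,2),1).tolist())
```

```text
pose [ 0.492  -0.2509 -0.2514] res px [[1.0, -0.8], [0.1, -0.8], [-0.7, 0.5], [-0.4, 1.1]]
pose [ 0.4912 -0.2514 -0.2489] res px [[-0.4, 1.3], [-0.4, 1.3], [-1.0, 0.3], [1.2, -0.2], [0.3, -0.6], [-0.4, 0.8], [-0.1, 1.7]]
pred card row at col 432.5 [432.49483496 308.00094582]
pred card row at col 470 [469.98032204 316.92610164]
clip [ 0.4897 -0.2502 -0.2591  0.2458] [[0.5, 1.5], [-0.4, -1.5], [1.1, -0.4], [-1.1, 0.3]]
```

Run:
```python
from h import *
servo_line([.4905,-.2515,.216],quat(-.249),vel=.08,f_stop=6);pause(.3)
s=get_state();print(s['t'],s['ee_pos'],s['gripper_width'],s['ft_force'])
t=camera("top")["pixels"][:,:,::-1];c=camera("scene")["pixels"][:,:,::-1]
cv2.imwrite("pics/3c.png",np.hstack([cv2.resize(c[90:165,180:280],(800,600),interpolation=cv2.INTER_CUBIC)[:,:450],cv2.resize(t[285:360,420:464],(350,600),interpolation=cv2.INTER_CUBIC)]))
```

```text
13.5917 [ 0.49062207 -0.25154465  0.21626339] 0.2705936587621499 [-0.05914477 -0.28035114 -0.62386985]
```

View pics/3c.png

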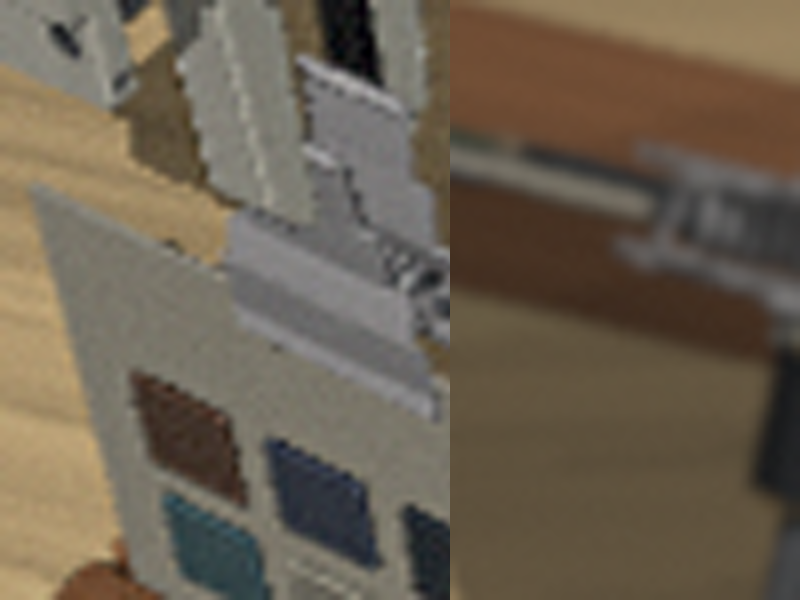

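The clip straddles the card line. In the scene view the front lip's lower edge runs (209.8,130.3)-(234.6,141.9). In the top view the lip ends are at (443.9,303.8) and (441.1,315.9), with the card at row ~310.3 between them.

Run:
```python
from h import *
def f(v,only=None):
    r=[]
    for n,l,u in [("scene",(.012,-.03,0),(209.75,130.25)),("scene",(.012,.03,0),(234.6,141.9)),("top",(.012,.03,0),(443.9,303.75)),("top",(-.012,.03,0),(441.1,315.9))]:
        if only and n!=only: continue
        P=tf(v[:3],[l]);P[:,2]+=v[3];r.append((proj(n,P)-u).ravel())
    if only=="scene": r.append([(v[2]+.249)*1e3,(v[3]-.171)*1e5])
    return np.concatenate(r)
r=least_squares(f,[.49,-.25,-.24,.17]);print("clip",np.round(r.x,4),np.round(r.fun.reshape(-1,2),1).tolist())
r=least_squares(f,[.49,-.25,-.24,.171],args=("scene",));print("scene only",np.round(r.x,4))
```

```text
clip [ 0.4913 -0.2505 -0.2647  0.1687] [[-0.6, -0.3], [-0.7, 0.3], [-0.3, -0.5], [-0.8, 1.1]]
scene only [ 0.4932 -0.2481 -0.249   0.171 ]
```

Run:
```python
from h import *
servo_line([.4885,-.251,.216],quat(-.249),vel=.03)
print(servo_line([.4885,-.251,.198],vel=.03,f_stop=3));pause(.3)
s=get_state();print(s['t'],s['ee_pos'],s['gripper_width'],s['grip_force'],s['ft_force'])
t=camera("top")["pixels"][:,:,::-1];c=camera("scene")["pixels"][:,:,::-1]
cv2.imwrite("pics/4c.png",np.hstack([cv2.resize(c[90:165,180:280],(800,600),interpolation=cv2.INTER_CUBIC)[:,:450],cv2.resize(t[285:360,420:464],(350,600),interpolation=cv2.INTER_CUBIC)]))
```

```text
False
15.0917 [ 0.48858405 -0.25103731  0.19815606] 0.27072277076407725 24.972847402095795 [-0.16609871 -0.99274256 -1.72919042]
```

View pics/4c.png

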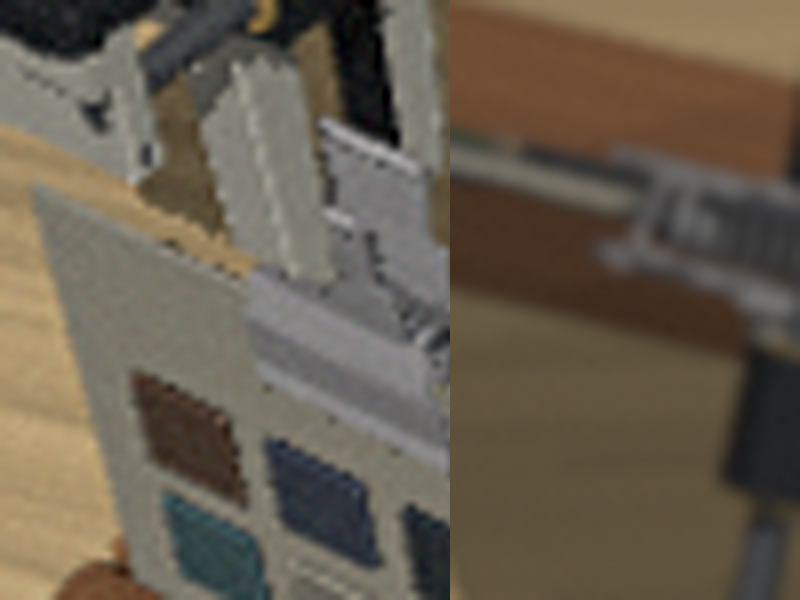

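The jaws are now down either side of the card, with the front lip's lower left corner at scene (211.9,136.5) and lip ends in the top view around (440.8,304)/(438.9,316). I check for contact force and the offset.

Run:
```python
from h import *
F=[]
for i in range(5): pause(.2);F.append(get_state()['ft_force'])
print(np.round(F,2).tolist())
for z in(.150,.152,.154):
    f=lambda v:(proj("scene",tf([v[0],v[1],-.249],[(.012,-.03,z)]))-(211.9,136.5)).ravel()
    print(z,"scene",least_squares(f,[.49,-.25]).x)
    for dz in(0,.008):
        f=lambda v:(proj("top",tf([v[0],v[1],-.249],[(0,.03,z+dz)]))-(439.7,310.1)).ravel()
        print("   top",dz,least_squares(f,[.49,-.25]).x)
f=lambda v:np.r_[(proj("top",tf([v[0],v[1],-.249],[(0,v[2],.164)]))-(433.8,308.2)).ravel(),(v[1]+.2514)*1e3]
print("card top",least_squares(f,[.49,-.25,0]).x)
f=lambda v:(proj("scene",tf([v[0],v[1],-.249],[(.0015,-.105,.164)]))-(184.3,113.2)).ravel();print("card scene",least_squares(f,[.49,-.25]).x)
```

```text
[[-0.28, 0.22, -0.82], [0.12, 0.12, -0.88], [0.78, 0.53, -0.63], [-0.24, -0.04, 0.04], [-0.01, -0.26, 0.44]]
0.15 scene [ 0.48759991 -0.24987634]
   top 0 [ 0.49002428 -0.25152886]
   top 0.008 [ 0.49079371 -0.24952096]
0.152 scene [ 0.48954162 -0.24856082]
   top 0 [ 0.49021664 -0.25102689]
   top 0.008 [ 0.49098606 -0.24901899]
0.154 scene [ 0.49148334 -0.24724529]
   top 0 [ 0.49040899 -0.25052491]
   top 0.008 [ 0.49117842 -0.24851702]
card top [ 0.49135535 -0.2514      0.04389169]
card scene [ 0.48639356 -0.25129336]
```

Neither camera puts the clip more than about 3 mm off centre, against roughly 7 mm of room on each side. The force readings show only noise, so I hand it in.

```bash
python3 -c "
from rig import *
print(sign_off(),get_state()['t'])"
```

```text
the job is handed in; nothing more can be done
the job is handed in; nothing more can be done
```

I handed the job in with the clip squeezed wide open over the middle of the card's top edge: one lip about 12 mm down each side, within about 3 mm of centred, and no contact force showing. The hand-in gave no verdict.

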